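# Close the mould in the vise with its own top half

## Task

Close the mould that is clamped in the vise: of the three top halves lying cavity-up on the bench, pick the one whose cavity matches the bottom half in the vise, turn it over and set it on so that its holes go over the guide pins and the two faces meet all round. Do not drop the top half or let it topple, and leave the other mould halves and the things on the bench where they are.

Things in the scene. Friction and masses are not known exactly. Their poses are not given: they have to be found in the camera images.
- vise: Low blue-grey drill-press vise screwed to the bench; never moves. Origin on the bench under the centre of the clamped mould half. Bed 22 mm high; jaws 42 mm high, along the long sides of the clamped half, end 14 mm below its upper face. It reaches 70 mm to its +y, 200 mm to its -y (screw), 77 mm to +x and -x. On a wooden board, 200 mm off along its +x, wait the two spare bottom halves.
- low_star: Bottom mould half, bare aluminium, 96 (x) by 58 (y) by 34 (z) mm, immovable. Dark cavity in its upper face: a four-pointed star, 48 mm tip to tip. Origin at the centre of its underside, z up. It is either clamped in the vise (centred over the vise's origin, x along the vise's x, underside 22 mm above the bench) or waits on the board about 200 mm from there.
- top_star: Top mould half, bare aluminium, loose, 0.32 to 0.48 kg, 96 (x) by 58 (y) by 28 (z) mm, at first flat on the bench, cavity up, length roughly along world y. Dark cavity: a four-pointed star, 48 mm tip to tip. Origin at the centre of its plain back (underside at first); z points from back to cavity side, so down once turned over. It can stand on its 58 by 28 mm end.
- low_disc: Bottom mould half, bare aluminium, 96 (x) by 58 (y) by 34 (z) mm, immovable. Dark cavity in its upper face: a plain round recess, 40 mm across. Origin at the centre of its underside, z up. It is either clamped in the vise (centred over the vise's origin, x along the vise's x, underside 22 mm above the bench) or waits on the board about 200 mm from there.
- top_disc: Top mould half, bare aluminium, loose, 0.32 to 0.48 kg, 96 (x) by 58 (y) by 28 (z) mm, at first flat on the bench, cavity up, length roughly along world y. Dark cavity: a plain round recess, 40 mm across. Origin at the centre of its plain back (underside at first); z points from back to cavity side, so down once turned over. It can stand on its 58 by 28 mm end.
- low_bar: Bottom mould half, bare aluminium, 96 (x) by 58 (y) by 34 (z) mm, immovable. Dark cavity in its upper face: a straight bar recess, 44 by 14 mm, along the block. Origin at the centre of its underside, z up. It is either clamped in the vise (centred over the vise's origin, x along the vise's x, underside 22 mm above the bench) or waits on the board about 200 mm from there.
- top_bar: Top mould half, bare aluminium, loose, 0.32 to 0.48 kg, 96 (x) by 58 (y) by 28 (z) mm, at first flat on the bench, cavity up, length roughly along world y. Dark cavity: a straight bar recess, 44 by 14 mm, along the block. Origin at the centre of its plain back (underside at first); z points from back to cavity side, so down once turned over. It can stand on its 58 by 28 mm end.
- low_star_face (a point): Centre of the upper face (parting face) of low_star, 34 mm above its underside; same axes. On this face, on the x axis 37 mm either side of this point, stand two brass guide pins: 8 mm tall, 9.6 mm thick, tapering from 2 mm up to 4.4 mm at the tip.
- top_star_face (a point): Centre of the parting face (cavity side) of top_star, 28 mm from its back; same axes. In this face, on the x axis 37 mm either side of this point, are two guide holes 12 mm wide and 10 mm deep that go over the pins of low_star; either way round fits.
- low_disc_face (a point): Centre of the upper face (parting face) of low_disc, 34 mm above its underside; same axes. On this face, on the x axis 37 mm either side of this point, stand two brass guide pins: 8 mm tall, 9.6 mm thick, tapering from 2 mm up to 4.4 mm at the tip.
- top_disc_face (a point): Centre of the parting face (cavity side) of top_disc, 28 mm from its back; same axes. In this face, on the x axis 37 mm either side of this point, are two guide holes 12 mm wide and 10 mm deep that go over the pins of low_disc; either way round fits.
- low_bar_face (a point): Centre of the upper face (parting face) of low_bar, 34 mm above its underside; same axes. On this face, on the x axis 37 mm either side of this point, stand two brass guide pins: 8 mm tall, 9.6 mm thick, tapering from 2 mm up to 4.4 mm at the tip.
- top_bar_face (a point): Centre of the parting face (cavity side) of top_bar, 28 mm from its back; same axes. In this face, on the x axis 37 mm either side of this point, are two guide holes 12 mm wide and 10 mm deep that go over the pins of low_bar; either way round fits.
- mug: White mug, 80 mm across, 95 mm tall, standing at the far side. Origin at the centre of its foot. Bystander.
- polish_stick: Brown stick of polishing compound, 75 by 22 by 22 mm, lying on the bench beyond the mould halves. Origin at the centre of its underside. Bystander.
- brush: Bench brush about 0.2 m long lying on the bench beyond the mould halves. Bystander.
Mind the look-alikes: they are no part of the job. What is shaped like the top_disc but green is not meant. What is shaped like the top_star but blue is not meant.

How it is judged (in metres and radians):
At the end, for the whole second after the job is handed in: The top half with the same cavity as the bottom half in the vise lies on that bottom half, cavity down and level (within 0.06 rad), its face centre within 4 mm of the bottom half's face centre, lengthwise in line with it (within 0.07 rad, either way round), at rest (((horizontal distance between low_star and vise below 0.05 m and distance between top_star_face and low_star_face below 0.004 m and angle between top_star's own z axis and vertical above 3.08 rad and angle between the x axis of top_star and the x axis of low_star, either way round below 0.07 rad and linear speed of top_star below 0.02 m/s) or (horizontal distance between low_disc and vise below 0.05 m and distance between top_disc_face and low_disc_face below 0.004 m and angle between top_disc's own z axis and vertical above 3.08 rad and angle between the x axis of top_disc and the x axis of low_disc, either way round below 0.07 rad and linear speed of top_disc below 0.02 m/s) or (horizontal distance between low_bar and vise below 0.05 m and distance between top_bar_face and low_bar_face below 0.004 m and angle between top_bar's own z axis and vertical above 3.08 rad and angle between the x axis of top_bar and the x axis of low_bar, either way round below 0.07 rad and linear speed of top_bar below 0.02 m/s))); the robot touches nothing.
It fails at once if a top half whose bottom half is not the one in the vise was moved by more than 30 mm ((horizontal distance between low_star and vise above 0.05 m and distance of top_star from where it was at the start of the episode above 0.03 m) or (horizontal distance between low_disc and vise above 0.05 m and distance of top_disc from where it was at the start of the episode above 0.03 m) or (horizontal distance between low_bar and vise above 0.05 m and distance of top_bar from where it was at the start of the episode above 0.03 m)).
It fails at once if a top half was dropped, thrown or left to topple (faster than 0.5 m/s while out of the fingers) ((contact force between top_star and the fingers below 0.1 N and linear speed of top_star above 0.5 m/s) or (contact force between top_disc and the fingers below 0.1 N and linear speed of top_disc above 0.5 m/s) or (contact force between top_bar and the fingers below 0.1 N and linear speed of top_bar above 0.5 m/s)).
It fails at once if the mug, the polishing stick or the brush was moved by more than 30 mm (distance of any of mug, polish_stick, brush from where it was at the start of the episode above 0.03 m).
It also fails if it takes over 54 s, if anything falls off the work surface, if the arm or the gripper's body presses on something with over 40 N, if the wrist force passes 120 N, or if a joint passes its speed limit or range.

## Robot

A 6-joint arm with a two-finger parallel gripper is mounted at the origin on the work surface. World frame = base frame: x ahead of the robot, y to its left, z up, the work surface at z = 0. Lengths are in m, angles in degrees, forces in N, time in s.
With the tool pointing down it reaches from about 0.35 to 0.875 m from the base axis. Payload 4.2 kg.
Tool frame: the origin (TCP) lies midway between the tips of the shut fingers; the grasp point (between the pads) lies 19 mm behind it; z points along the fingers, y is the line along which they close (so a half turn about z gives the same grasp; the last joint's range is limited). The gripper opens to 87 mm and grips with 3 to 60 N. Pads are 19 mm wide; open, the fingers measure 117 mm over their backs; the gripper's body (75 mm by 190 mm) begins 51 mm behind the grasp point.
Start: joints at [-49.412, 22.042, 0.453, 0, -68.411, -14.817], TCP at [0.272, -0.563, 0.223] pointing down, gripper open.
Joint ranges: [-179.83, 179.83], [-69.29, 118.12], [-61.27, 80.66], [-181.25, 117.63], [-171.15, -9.14], [-177.46, 177.46]. Speed limits (degrees/s): [159.86, 159.86, 180, 180, 180, 180].

## Interface

Orientations are given as [roll, pitch, yaw] about the fixed x, y, z axes, in that order (R = Rz(yaw) Ry(pitch) Rx(roll)).
In Python, from workcell import env gives the robot as it stands. The module is installed in compiled form; this text tells all that it offers. Calls block until the motion is done:
- env.goto(position, orientation): joint-space move of the TCP to a pose.
- env.move_straight(position, rotation=None, rate=0.15, force_limit=None): straight line of the TCP; rotation=None keeps the orientation; rate is the mean speed in m/s. With force_limit (N) it stops when the force on the tool has changed by that much, and returns True; else False.
- env.set_joints(angles): joint-space move.
- env.gripper_to(opening, grasp_force=None): opening from 0.0 (shut) to 1.0 (fully open); grasp_force is the grip in N (None keeps the last); returns when the fingers have stopped.
- env.dwell(seconds).
- env.inverse_kinematics(position, orientation): joint angles nearest the present ones, or None.
- env.read_state(): the state.
- env.grab_frame(name): name is "scene" or "top" or "wrist"; returns a dict with "image" (400x640x3 uint8, blue, green, red), "fx", "fy", "cx", "cy" (pixels), "position" and "orientation" of the camera in the world. Camera axes: x right, y up, looking along -z (the intrinsics and any distortion apply to the point x, -y, -z); pixel columns grow to the right and rows downward; lengths in m; the calibration is good to about 2 mm. A picture is of the moment at which its call begins. There is no depth.
A pose or a line that the arm cannot do raises env.Unreachable and nothing moves.
- env.close_job(): hands the job in; it is judged then, once.
Trained networks look in a picture, given as the dict that the camera call returned (one of the last four; its "shot" number tells which), for a name from the list of things; names that differ only in an ending like _2 or _b are one class to them, and where a whole thing is asked for, a point or a joint stands for the part that bears it (a point fixed in the world has none). Each returns a list of dicts, best first, with "score" (0 to 1); they miss things now and then, are a little off and sometimes report something else, mostly with a low value. They report only what shows in the picture. A call takes as long as a camera call. They do not tell look-alikes from the thing itself.
- env.search_frame(picture, thing): "xyz" ([x, y, z] in m, in world coordinates, good to about 4 mm: the middle of the surface that is visible of it).
- env.trace(picture, thing): "mask" (400x640 bool, what is visible of it).
The state is a dict: "clock": time; "joint_positions": joint angles; "qvel": joint speeds; "joint_torque": joint torques, N m; "position": TCP position; "tool_rot": TCP orientation; "force": force on the tool from outside, world axes, zero at the start; "wrist_torque": the same for the moment, N m; "opening": opening from 0.0 (shut) to 1.0 (fully open); "finger_force": force on a finger pad.
Only numpy, scipy, OpenCV 4.12 (cv2) and the standard library are available. Lean on these libraries where they do the work, as an engineer would, in place of code of your own. Each camera call takes 0.05 s, during which the arm holds its last target. There are 200 camera calls.

## Working session

There is one attempt and no reset: what is moved stays moved. The work goes in short steps, each a Python script; the robot and the scene stay as the last script left them, time stands still between calls to the robot, and variables do not carry over. Pictures are saved under pics/ and viewed, at most 10 in all, crops included, and the job is handed in when it is done.

```bash
mkdir -p pics; python3 - <<'E'
from workcell import env
import cv2,numpy as np
fs={n:env.grab_frame(n) for n in("scene","top")}
for n,f in fs.items():
    cv2.imwrite(f"pics/{n}0.png",f["image"]); print(n,f["position"],f["orientation"],f["fx"],f["fy"],f["cx"],f["cy"],[k for k in f])
f=fs["top"]
for t in["vise","low_star","top_star","low_disc","top_disc","low_bar","top_bar","polish_stick","mug","brush"]:
    print(t,[(round(d["score"],2),np.round(d["xyz"],3).tolist()) for d in env.search_frame(f,t)])
print(env.read_state())
E
```

```text
scene [1.77551933 0.46979369 0.90138752] [ 56.91686201   0.87474651 107.5793687 ] 509.33064650364497 509.33064650364497 328.07984060480413 196.5826443318062 ['image', 'fx', 'fy', 'cx', 'cy', 'position', 'orientation', 'shot']
top [0.35616296 0.03380077 1.13789495] [  9.81405897   1.01404055 -91.36870191] 420.69808928907656 420.69808928907656 316.00641568753394 200.24219120099536 ['image', 'fx', 'fy', 'cx', 'cy', 'position', 'orientation', 'shot']
vise [(0.66, [0.467, -0.226, 0.036])]
low_star [(0.64, [0.75, 0.309, 0.05]), (0.57, [0.599, -0.406, 0.056]), (0.51, [0.519, -0.416, 0.055])]
top_star [(0.82, [0.491, 0.372, 0.024]), (0.77, [0.387, 0.493, 0.029])]
low_disc [(0.86, [0.535, -0.213, 0.06]), (0.48, [0.516, -0.416, 0.053])]
top_disc [(0.6, [0.355, 0.154, 0.028]), (0.57, [0.496, 0.213, 0.028]), (0.5, [0.493, 0.375, 0.024]), (0.42, [0.534, -0.211, 0.058])]
low_bar [(0.77, [0.513, -0.411, 0.062]), (0.46, [0.489, 0.377, 0.028])]
top_bar [(0.72, [0.535, -0.22, 0.056]), (0.68, [0.484, 0.053, 0.028]), (0.46, [0.596, -0.408, 0.054])]
polish_stick [(0.71, [0.717, 0.006, 0.023])]
mug [(0.63, [0.746, 0.306, 0.05])]
brush [(0.57, [0.731, 0.135, 0.017])]
{'clock': 0.6, 'joint_positions': array([-4.94121804e+01,  2.20403968e+01,  4.51113611e-01, -1.50004496e-03,
       -6.84120778e+01, -1.48184035e+01]), 'qvel': array([ 0.05710612,  0.03715463,  0.05253627, -0.08237032, -0.01700798,
        0.02985797]), 'joint_torque': array([-6.82782343e-05, -3.90210879e+01,  1.87533706e+01,  4.22250196e+00,
        1.53696985e-02, -3.20846573e-05]), 'position': array([ 0.27174213, -0.56278655,  0.22254936]), 'tool_rot': array([ 1.79998327e+02,  1.00032366e-03, -1.54231136e+02]), 'force': array([-0.51516643,  0.140128  , -0.38654486]), 'wrist_torque': array([-0.00984891, -0.05686428,  0.01239877]), 'finger_force': 0.0, 'opening': 1.0017932562844383}
```

View pics/top0.png

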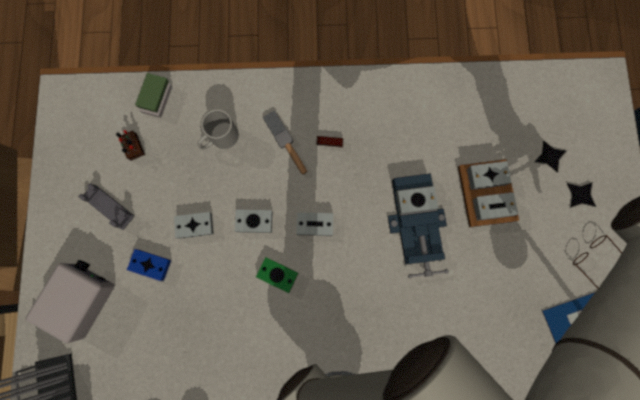

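View pics/scene0.png

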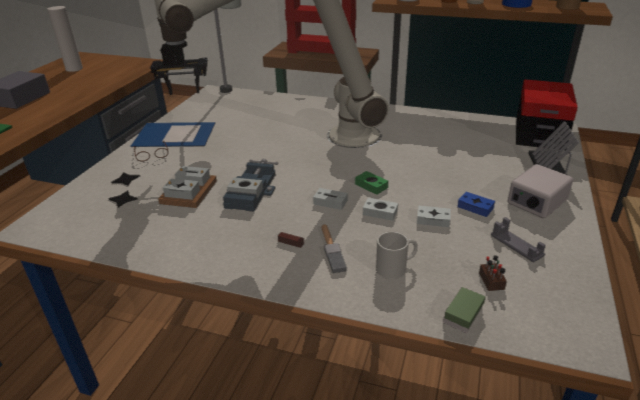

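Disc bottom is in the vise at (418,200). There are two disc candidates: bare aluminium at (253,221), and green at (277,274), which is a look-alike. The bare one fits. Next I'll take wrist views of it and of the vise, and check whether the regrasp poses are reachable.

```bash
cat >h.py <<'E'
from workcell import env
import cv2,numpy as np
from scipy.spatial.transform import Rotation as R
def ori(az,el,flip=1):
    """tool pointing: heading az (deg), el deg below horizontal; closing axis horizontal, perpendicular to heading"""
    a,e=np.radians([az,el]); z=np.array([np.cos(e)*np.cos(a),np.cos(e)*np.sin(a),-np.sin(e)])
    y=flip*np.array([-np.sin(a),np.cos(a),0]); 
    return R.from_matrix(np.c_[np.cross(y,z),y,z])
def eu(r): return r.as_euler("xyz",degrees=True)
def tcp(g,r): return np.array(g)+r.apply([0,0,.019])
def ik(g,r):
    try: return env.inverse_kinematics(tcp(g,r),eu(r))
    except env.Unreachable: return None
def px2w(f,uv,z):
    uv=np.atleast_2d(uv).astype(float)
    d=np.c_[(uv[:,0]-f["cx"])/f["fx"],-(uv[:,1]-f["cy"])/f["fy"],-np.ones(len(uv))]
    d=R.from_euler("xyz",f["orientation"],degrees=True).apply(d); p=np.array(f["position"])
    return p+d*((z-p[2])/d[:,2])[:,None]
def rect(f,m,z):
    """mask -> centre, long-axis yaw, size on plane z"""
    c=max(cv2.findContours(m.astype(np.uint8),0,2)[0],key=cv2.contourArea)[:,0]
    w=px2w(f,c,z)[:,:2]; r=cv2.minAreaRect((w*1000).astype(np.float32)); b=cv2.boxPoints(r)
    e=max(b[1]-b[0],b[2]-b[1],key=np.linalg.norm)
    return np.array(r[0])/1000,np.degrees(np.arctan2(e[1],e[0]))%180,r[1]
E
python3 - <<'E'
from h import *
for az in (90,-90,60,-120,120,-60):
  for s in [(.5,.213),(.5,-.06),(.4,0),(.45,-.06),(.6,-.06)]:
    ok=[[ (lambda q:None if q is None else np.round(q).astype(int).tolist())(ik([*s,.06],ori(az+t,20,f))) for f in(1,-1)] for t in(0,180)]
    print(az,s,ok)
# look
D=[180,0,-90]
for n,p,t,k,z in[("blk",(.47,.213,.28),0,"top_disc",.028),("vis",(.5,-.21,.30),0,"low_disc",.056)]:
    env.goto(list(p),D); f=env.grab_frame("wrist"); cv2.imwrite(f"pics/{n}.png",f["image"])
    print(n,f["position"],f["orientation"],env.read_state()["joint_positions"])
    for d in env.trace(f,k): print(d["score"],*rect(f,d["mask"],z))
print(env.read_state()["clock"])
E
```

```text
90 (0.5, 0.213) [[[-2, 41, -12, -76, -75, 51], [-2, 41, -12, -76, -75, -129]], [[55, 51, -16, 32, -89, 103], [55, 51, -16, 32, -89, -77]]]
90 (0.5, -0.06) [[[-25, 45, -1, -58, -92, 52], [-25, 45, -1, -58, -92, -128]], [[32, 43, -45, 57, -71, 92], [32, 43, -45, 57, -71, -88]]]
90 (0.4, 0) [[[-24, 41, -17, -59, -85, 61], [-24, 41, -17, -59, -85, -119]], [[48, 42, -50, 42, -69, 89], [48, 42, -50, 42, -69, -91]]]
90 (0.45, -0.06) [[[-27, 44, -7, -57, -90, 56], [-27, 44, -7, -57, -90, -124]], [[36, 41, -51, 55, -69, 88], [36, 41, -51, 55, -69, -92]]]
90 (0.6, -0.06) [[[-22, 50, 12, -61, -94, 43], [-22, 50, 12, -61, -94, -137]], [[26, 47, -32, 61, -75, 100], [26, 47, -32, 61, -75, -80]]]
-90 (0.5, 0.213) [[[55, 51, -16, 32, -89, 103], [55, 51, -16, 32, -89, -77]], [[-2, 41, -12, -76, -75, 51], [-2, 41, -12, -76, -75, -129]]]
-90 (0.5, -0.06) [[[32, 43, -45, 57, -71, 92], [32, 43, -45, 57, -71, -88]], [[-25, 45, -1, -58, -92, 52], [-25, 45, -1, -58, -92, -128]]]
-90 (0.4, 0) [[[48, 42, -50, 42, -69, 89], [48, 42, -50, 42, -69, -91]], [[-24, 41, -17, -59, -85, 61], [-24, 41, -17, -59, -85, -
[... 2640 characters left out ...]
-103, -120]]]
-60 (0.6, -0.06) [[[15, 41, -53, 106, -71, 86], [15, 41, -53, 106, -71, -94]], [[-14, 57, 28, -48, -114, 47], [-14, 57, 28, -48, -114, -133]]]
blk [0.46967175 0.12668628 0.44088458] [-1.77773455e+01  3.50186829e-02  1.79956967e+02] [ 4.23537655e+01  9.17597597e+00 -9.04927716e+00  2.02914605e-03
 -7.17879097e+01 -4.24189965e+01]
0.79 [0.3575925  0.15360341] 63.396152 (96.84414672851562, 64.26312255859375)
vis [ 0.4998366  -0.29512602  0.46087796] [-1.77997530e+01  4.43260753e-02 -1.79922388e+02] [-5.54771166e+00  1.12825260e+01 -3.57521158e+00 -8.21739523e-03
 -7.51454150e+01  5.63524023e+00]
0.55 [ 0.53897034 -0.21902682] 95.94515 (59.135250091552734, 98.64990997314453)
5.1917
```

```bash
python3 - <<'E'
import cv2,numpy as np
a=cv2.imread("pics/blk.png");b=cv2.imread("pics/vis.png")
cv2.imwrite("pics/c1.png",cv2.resize(np.vstack([a,b]),(480,600),interpolation=cv2.INTER_AREA))
E
```

```text
(no output)
```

View pics/c1.png

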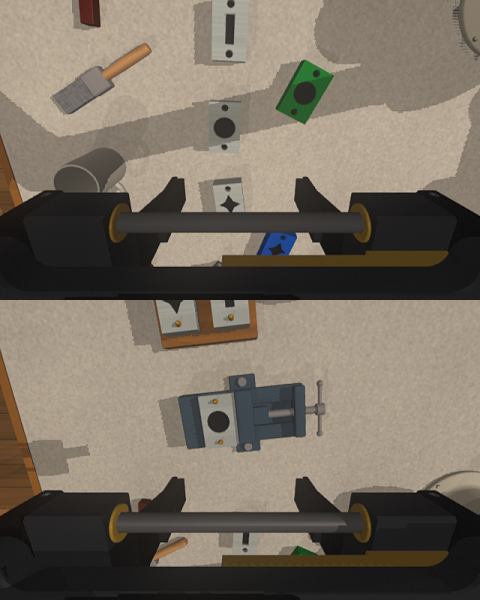

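The bare top_disc is at full-image (299,169) in the wrist picture, apart from the green one at about (405,123). The vise holds a disc cavity with two brass pins. Next I'll measure both precisely, with views from opposite yaws to cancel the camera bias.

```bash
cat >>h.py <<'E'
def blobs(f,guess,kind,z,r=.075):
    """centroids on plane z of brass pins / dark spots near guess"""
    hsv=cv2.cvtColor(f["image"],cv2.COLOR_BGR2HSV)
    m=cv2.inRange(hsv,(8,110,60),(28,255,255)) if kind=="pin" else cv2.inRange(hsv,(0,0,0),(180,255,70))
    n,_,st,c=cv2.connectedComponentsWithStats(m); w=px2w(f,c,z)[:,:2]
    return [(int(st[i,4]),np.round(c[i]).tolist(),np.round(w[i],4).tolist()) for i in range(1,n) if st[i,4]>12 and np.linalg.norm(w[i]-guess)<r]
E
python3 - <<'E'
from h import *
def look(n,p,yaw,g,kinds,obj,z):
    env.goto(list(p),[180,0,yaw]); env.dwell(.15); f=env.grab_frame("wrist"); cv2.imwrite(f"pics/{n}.png",f["image"])
    for k,zz in kinds: print(n,k,blobs(f,g,k,zz))
    for d in env.trace(f,obj):
        c=rect(f,d["mask"],z)
        if np.linalg.norm(c[0]-g)<.05: print("  rect",round(d["score"],2),*c)
look("v1",(.535,-.215,.24),-90,(.537,-.215),[("pin",.060),("dark",.056)],"low_disc",.056)
look("v2",(.535,-.215,.24),90,(.537,-.215),[("pin",.060),("dark",.056)],"low_disc",.056)
look("b1",(.49,.213,.21),90,(.493,.213),[("dark",.028)],"top_disc",.028)
print(env.read_state()["clock"])
a,b,c=[cv2.imread(f"pics/{n}.png") for n in("v1","v2","b1")]
cv2.imwrite("pics/c2.png",cv2.resize(np.vstack([a[:300],b[:300],c[:300]]),(420,590),interpolation=cv2.INTER_AREA))
E
```

```text
v1 pin [(49, [313.0, 145.0], [0.5429, -0.2554]), (41, [320.0, 207.0], [0.5354, -0.1825])]
v1 dark [(749, [331.0, 146.0], [0.5232, -0.2545]), (829, [285.0, 176.0], [0.577, -0.219]), (111, [377.0, 151.0], [0.47, -0.2482]), (822, [317.0, 176.0], [0.5391, -0.2192]), (13, [370.0, 170.0], [0.4775, -0.2264])]
  rect 0.89 [ 0.53957312 -0.21925098] 95.82211 (58.12854766845703, 99.1647720336914)
v2 pin [(50, [320.0, 148.0], [0.5354, -0.1804]), (45, [326.0, 210.0], [0.543, -0.2534])]
v2 dark [(3533, [270.0, 171.0], [0.4772, -0.2078]), (56, [286.0, 124.0], [0.4981, -0.1543]), (22, [378.0, 150.0], [0.6009, -0.1824]), (68, [260.0, 168.0], [0.4661, -0.2035]), (21, [379.0, 172.0], [0.6036, -0.2084]), (821, [323.0, 179.0], [0.539, -0.2166]), (26, [380.0, 196.0], [0.6066, -0.2379])]
  rect 0.79 [ 0.53885938 -0.2165732 ] 96.4447 (58.88016891479492, 101.60584259033203)
b1 dark [(77, [329.0, 142.0], [0.5, 0.2543]), (862, [327.0, 174.0], [0.4987, 0.218]), (49, [326.0, 204.0], [0.497, 0.1817])]
  rect 0.56 [0.49902417 0.2175022 ] 88.99372 (99.09786224365234, 58.99679183959961)
13.475
```

View pics/c2.png

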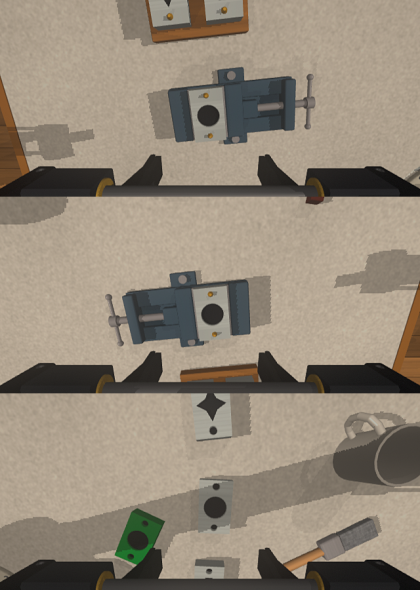

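Measured low half: centre (0.5391,-0.2179), axis 95.9°. Measured top_disc: (0.4987,0.2167), axis 88°. The plan is to pick it, stand it on end, regrip it from the back, and set it down.

```bash
cat >>h.py <<'E'
def go(g,r,straight=False,**k):
    if straight: return env.move_straight(list(tcp(g,r)),list(eu(r)),**k)
    env.goto(list(tcp(g,r)),list(eu(r)))
E
python3 - <<'E'
from h import *
q0=env.read_state()["joint_positions"]
h=np.array([np.cos(np.radians(-92)),np.sin(np.radians(-92)),0]); c=np.array([.4987,.2167,0])
best=min((1,-1),key=lambda f:max(abs(ik(c+[0,0,.1],ori(-92,110,f))-q0))+max(abs(ik(c+[0,0,.2],ori(-92,20,f))-q0)))
f=best; print(f,np.round(ik(c+[0,0,.1],ori(-92,110,f))-q0),np.round(ik(c+[0,0,.2],ori(-92,20,f))-q0))
P,S=ori(-92,110,f),ori(-92,20,f); g=c+.012*h
go(g+[0,0,.09],P); print(go(g+[0,0,.023],P,True,rate=.08,force_limit=15))
env.gripper_to(0.,50); s=env.read_state(); print(s["opening"]*87,s["finger_force"],s["position"])
go(g+[0,0,.13],P,True)
print(env.read_state()["opening"]*87)
sg=c-.009*h   # standing: block mid-thickness at c, grasp 9 mm to cavity side
go(sg+[0,0,.13],S); s=env.read_state(); print(s["opening"]*87,s["force"],s["clock"])
cv2.imwrite("pics/s1.png",env.grab_frame("scene")["image"][150:280,250:560].repeat(2,0).repeat(2,1))
E
```

```text
1 [-11.   7.  -4. -25.  20.  26.] [ 14.  27.   1.  32. -39. -30.]
False
57.80332126050394 49.96846026275307 [0.49862485 0.21124629 0.00529479]
57.619656733059955
57.576993056238244 [ 0.33978382  0.13781211 -3.51114285] 17.5167
```

View pics/s1.png

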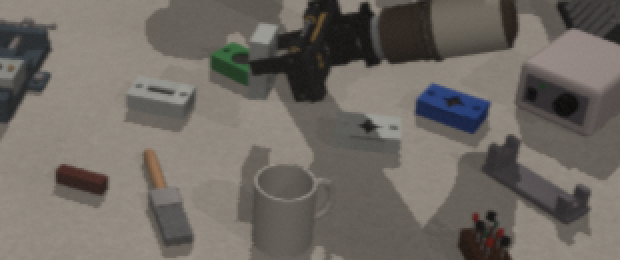

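The block hangs vertically in the fingers at crop (262,55), clear of everything. Now I'll set it down on its end, retreat and check it from the other side.

```bash
python3 - <<'E'
from h import *
f=1; S=ori(-92,20,f)
h=np.array([np.cos(np.radians(-92)),np.sin(np.radians(-92)),0]); c=np.array([.4987,.2167,0]); sg=c-.009*h
go(sg+[0,0,.068],S,True)
print(go(sg+[0,0,.055],S,True,rate=.02,force_limit=5))
s=env.read_state(); print("grasp z",(s["position"]-S.apply([0,0,.019])),s["force"])
env.gripper_to(1.0)
a=S.apply([0,0,1]); r=sg+[0,0,.06]-.13*a
print(go(r,S,True,rate=.2,force_limit=15))
env.goto([.45,.05,.38],[180,0,88+0.])
for fl in(1,-1):
    G=ori(88,20,fl); print(fl,np.round(ik(c+[0,-.14,.14],G)-env.read_state()["joint_positions"]))
print(env.read_state()["clock"],env.read_state()["joint_positions"])
im=env.grab_frame("scene"); cv2.imwrite("pics/s2.png",im["image"][150:280,250:560].repeat(2,0).repeat(2,1))
E
```

```text
True
grasp z [0.49926742 0.22612661 0.06150733] [1.00263848 1.84160565 5.26725667]
False
1 [ -42.   33.   -4.  -67.   -1. -107.]
-1 [ -42.   33.   -4.  -67.   -1. -287.]
21.75 [ 2.70442408e+01  5.01880227e-01 -5.00490217e+00 -1.69269142e-02
 -8.46851746e+01  1.50978376e+02]
```

View pics/s2.png

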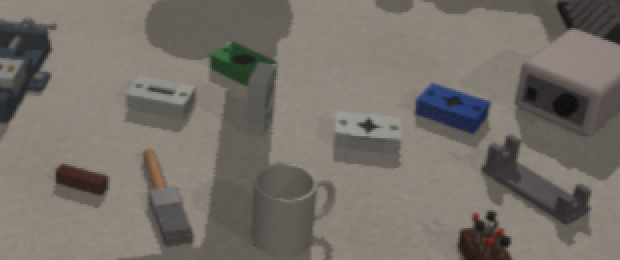

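It is standing safely at crop (260,98). Now I'll regrip from the back side.

```bash
python3 - <<'E'
from h import *
G=ori(88,20,1); u=np.array([np.cos(np.radians(88)),np.sin(np.radians(88)),0]); c=np.array([.4987,.2167,0])
g=c-.002*u+[0,0,.052]; a=G.apply([0,0,1])
go(g-.12*a,G); print(go(g,G,True,rate=.1,force_limit=8))
env.gripper_to(0.,50); s=env.read_state(); print(s["opening"]*87,s["finger_force"],s["position"]-a*.019)
go(g+[0,0,.09],G,True)
P=ori(95.9,110,1); v=np.array([np.cos(np.radians(95.9)),np.sin(np.radians(95.9)),0]); t=np.array([.5391,-.2179,0])+.004*v
go(t+[0,0,.19],P); env.dwell(.3); s=env.read_state(); print(s["opening"]*87,s["force"],s["clock"],s["position"]-tcp(t+[0,0,.19],P))
f=env.grab_frame("scene"); cv2.imwrite("pics/s3.png",cv2.resize(f["image"][120:250,150:350],None,fx=3,fy=3))
E
```

```text
False
57.508450432708 49.997642543166876 [0.49888904 0.21466363 0.05206125]
57.65477604401451 [-0.08094199 -0.07466623 -4.01248408] 27.9667 [-1.78171656e-04 -1.65002141e-05 -2.72303848e-04]
```

View pics/s3.png

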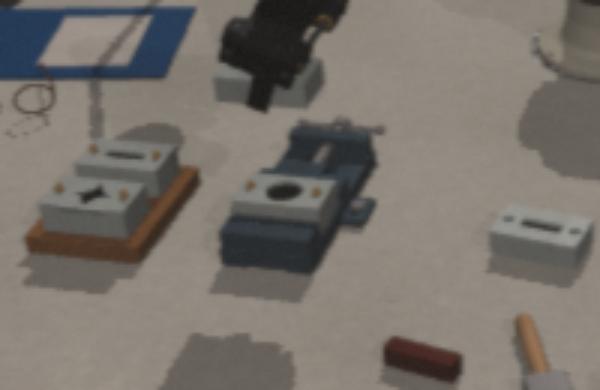

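The top half hangs level, back up, above the vise at crop (270,80). Now lowering it.

```bash
python3 - <<'E'
from h import *
P=ori(95.9,110,1); v=np.array([np.cos(np.radians(95.9)),np.sin(np.radians(95.9)),0]); t=np.array([.5391,-.2179,0])+.004*v
go(t+[0,0,.088],P,True,rate=.1)
env.dwell(.2)
hit=go(t+[0,0,.069],P,True,rate=.02,force_limit=10)
s=env.read_state(); print(hit,(s["position"]-P.apply([0,0,.019])),s["force"],s["wrist_torque"],s["clock"])
f=env.grab_frame("scene"); cv2.imwrite("pics/s4.png",cv2.resize(f["image"][140:230,190:310],None,fx=5,fy=5))
E
```

```text
True [ 0.53924299 -0.21402294  0.07255349] [-0.96983551  0.42095054  3.9249552 ] [0.49272622 0.18633639 0.01926788] 30.1417
```

View pics/s4.png

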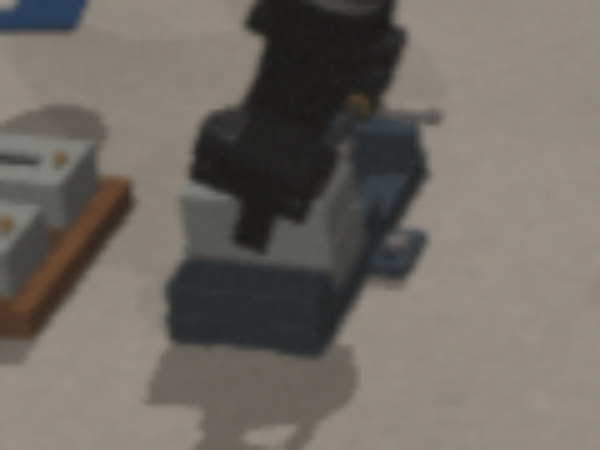

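Contact came at z = 72.6 mm against 72 expected, and the picture shows no gap, so it is over the pins. I'll release, retreat and look from above.

```bash
python3 - <<'E'
from h import *
P=ori(95.9,110,1); s=env.read_state(); g=s["position"]-P.apply([0,0,.019])
env.gripper_to(.85); 
print(go(g-P.apply([0,0,.12]),P,True,rate=.1,force_limit=8))
env.goto([.50,-.15,.27],[180,0,90]); env.dwell(.2)
w=env.grab_frame("wrist"); f=env.grab_frame("scene")
for d in env.trace(w,"top_disc")+env.trace(w,"low_disc"):
    print(round(d["score"],2),*rect(w,d["mask"],.084))
a=cv2.resize(w["image"][60:300,200:440],(400,400)); b=cv2.resize(f["image"][150:230,200:280],(400,400))
cv2.imwrite("pics/s5.png",np.hstack([a,b])); print(env.read_state()["clock"])
E
```

```text
FalseTraceback (most recent call last):
  File "<stdin>", line 5, in <module>
workcell.Unreachable: the arm cannot take that pose within its joint ranges
```

```bash
python3 - <<'E'
from h import *
env.goto([.50,-.17,.29],[180,0,-90]); env.dwell(.2)
w=env.grab_frame("wrist"); f=env.grab_frame("scene")
for d in env.trace(w,"top_disc")+env.trace(w,"low_disc"):
    print(round(d["score"],2),*rect(w,d["mask"],.084))
a=cv2.resize(w["image"][0:260,190:450],(400,400)); b=cv2.resize(f["image"][150:230,200:280],(400,400))
cv2.imwrite("pics/s5.png",np.hstack([a,b])); print(env.read_state()["clock"])
E
```

```text
0.97 [0.38105554 0.05627814] 179.84987 (42.42550277709961, 51.94832992553711)
0.84 [ 0.53882007 -0.21833334] 96.01697 (60.83331298828125, 96.6508560180664)
33.1583
```

View pics/s5.png

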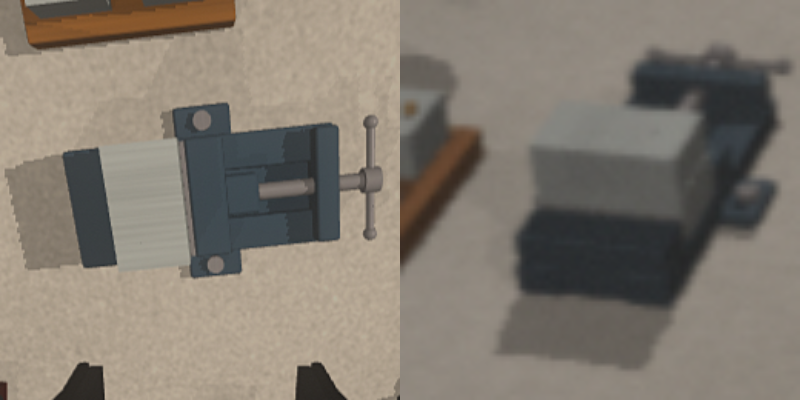

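The top half sits flush on the bottom half, centred at (0.539,-0.218), yaw 96.0°, with no gap (left crop 145,205; right crop 615,160). Handing in.

```bash
python3 -c "
from workcell import env
print(env.close_job())"
```

```text
the job is handed in; nothing more can be done
None
```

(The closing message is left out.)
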